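# Step the bead carousel round to the blue cup

## Robot

A 6-joint arm with a two-finger parallel gripper is mounted at the origin on a cart in front of the work surface, level with it; the furniture and walls round the work are solid. World frame = base frame: x ahead of the robot, y to its left, z up, the work surface at z = 0. Lengths are in m, angles in rad, forces in N, time in s.
With the tool pointing down it reaches from about 0.3 to 0.95 m from the base axis. Payload 3.1 kg.
Tool frame: the origin (TCP) lies at the very end of the fingers, on their centre line; the grasp point (between the pads) lies 19 mm behind it; z points along the fingers, x is the direction in which the jaws open and shut, and the axes are right-handed (so a half turn about z gives the same grasp; the last joint's range is limited). The gripper opens to 85 mm and grips with 20 to 120 N. Pads are 22 mm wide; open, the fingers measure 114 mm over their backs; the gripper's body (76 mm by 85 mm) begins 54 mm behind the grasp point. The pads swing forward as they close: fully open they stand 13 mm farther back than shut.
Start: joints at [1.263, 0.308, 1.634, -0, 1.2, -0.07], TCP at [0.147, 0.607, 0.231] pointing down, gripper open.
Joint ranges: [-3.06, 3.06], [-0.79, 1.96], [0.05, 2.63], [-1.19, 4.34], [0.05, 2.64], [-2.94, 2.94]. Speed limits (rad/s): [2.79, 2.79, 3.14, 3.14, 3.14, 3.14].

## Interface

Orientations are given as a rotation vector (axis times angle).
In Python, from cell import r, get_image, ticket gives the robot as it stands.
- The arm moves only by the tool carry_out, never from a script. Its argument "plan" is a list of rows, each an object with "xyz": the shift along the tool's x, y, z in mm, a list of three; "turn": the turn, a rotation vector about the tool's x, y, z in rad, a list of three. In form: [{"xyz": [tx, ty, tz], "turn": [rx, ry, rz]}, ...]. A call has 1 to 8 rows; each row is the pose to reach, as a shift and turn from the pose measured when the call began, along the tool's axes at that moment; what a row does not reach only later rows make up. A row lasts 1/10 s, in which the tool goes at most 50 mm and 8.59 degrees, less where a joint would pass 70% of its speed; a pose out of reach is approached as far as the arm can. A call with a gripper value outside its range is refused whole. "claw" is the closure in counts, from 0 (fully open) to 255 (shut), set as the call begins (left out, the last holds). The fingers move at their own pace and stop on an object; "force" is the grip in N (left out, the last holds). Time passes only in rows, so rows that repeat a pose let the fingers close. It gives the time, the measured TCP pose, the force and the opening at its end, in the units of the state.
- r.sense(): the state, without advancing time (a new reading comes with each control period).
- get_image(name): name is "side" or "top" or "wrist"; returns a dict with "image" (480x640x3 uint8, red, green, blue), "fx", "fy", "cx", "cy" (pixels), "k1" (the pictures are not rectified: a ray, as slopes to the right and down, at radius r is drawn at 1 + k1 r^2 times it, then the intrinsics apply), "extrinsics" (4x4, takes a point from camera to world coordinates). Camera axes: x right, y up, looking along -z (the intrinsics and any distortion apply to the point x, -y, -z); pixel columns grow to the right and rows downward; lengths in m; the calibration is good to about 2 mm. A picture is of the moment at which its call begins. There is no depth.
- ticket.job_done(): hands the job in, once; it reports no verdict.
The state is a dict: "time": time; "joint_positions": joint angles; "qd": joint speeds; "joint_efforts": joint torques, N m; "tool_pos": TCP position; "tool_rot": TCP orientation; "ft_force": force on the tool from outside, world axes, zero at the start; "moment": the same for the moment, N m; "gripper_width": finger opening in m.
Only numpy, scipy, OpenCV 4.12 (cv2) and the standard library are available. Lean on these libraries where they do the work, as an engineer would, in place of code of your own. Each camera call takes 0.05 s, during which the arm holds its last target.

## Task

Turn the bead dispenser so that its blue-capped cup stands at the outlet chute with the red arrow, by pushing gently with the fingertips against the upright grey tabs on the rim of its disc. Do not grip the tabs, keep off the capped cups, do not shove or lift the dispenser, and leave the jar, the mixing cup and the vial where they stand. Finish with the disc at rest in its click stop.

Things in the scene. Friction and masses are not known exactly. Their poses are not given: they have to be found in the camera images.
- dispenser: Bead dispenser's round grey foot, 168 mm wide, 14 mm high, about 1.8 kg, standing loose on the table; origin at the centre of its underside, on the disc's turning axis. The aluminium outlet chute with the red arrow points along its own -x, 36 mm wide, to 127 mm from the axis, below 33 mm height. On it turns a white disc 180 mm wide, top face 40 mm above the table.
- carousel (a joint): Turn of the disc about the dispenser's vertical axis, rad, counterclockwise from above. At 0 and also at 6.283 the blue cup is at the outlet. Click stops every 1.047: a sprung ball pulls the disc into the nearest stop and holds it; about 2 N at a tab turns it on. Hard ends at -0.35 and 6.63. Starts at or near one of the other five stops; either way round will do.
- tabs: Six upright grey tabs on the disc's rim, turning with it; origin on the axis at table height. Each is a radial plate 8 mm thick, 89 to 116 mm from the axis, 36 to 68 mm above the table. At joint value j they stand at angles j + 0.524 + k*1.047 (k = 0..5) from the dispenser's own x, counterclockwise: midway between the cups. Free gap between two tabs about 95 mm.
- cups: Six closed cups on the disc, turning with it; origin on the axis at table height. Each 41 mm wide, centred 51 mm from the axis, none beyond 74 mm from it; cap tops 73 mm above the table. Caps counterclockwise from above: blue, yellow, white, red, black, green. Not to be touched.
- blue_cup (a point): Centre of the top of the blue cap, 51 mm from the axis and 73 mm above the table.
- outlet (a point): Tip of the outlet chute, 120 mm from the axis along the dispenser's -x axis, 16 mm above the table.
- jar: Loose pigment jar with a black lid, 40 mm wide, 36 mm high, origin at the centre of its underside; bystander.
- mixing_cup: Loose salmon-pink silicone mixing cup, 41 mm wide, 28 mm high, origin at the centre of its underside; bystander.
- vial: Loose blue mixing vial, open at the top, 33 mm wide, 40 mm high, origin at the centre of its underside; bystander.

How it is judged:
On the way, in this order (a step that is already met when the one before it is completed fails the run):
1. the fingers push against a tab (contact force between the fingers and tabs above 0.3 N), for 0.02 s.
2. the blue cup has come to rest at the outlet ((value of joint carousel between -0.1 and 0.1 rad or value of joint carousel between 6.18319 and 6.38319 rad) and velocity of joint carousel between -0.05 and 0.05 rad/s), for 0.2 s.
At the end, for the whole second after the job is handed in: The disc rests (under 0.05 rad/s) within 0.10 rad of the click stop that puts the blue cup at the outlet; the dispenser's axis and the tip of its chute are within 20 mm of where they started; jar, mixing cup and vial stand upright within 15 mm of where they started (all of step 2 and distance of each of outlet, dispenser from where it was at the start of the episode below 0.02 m and angle between dispenser's own z axis and vertical below 0.05 rad and distance of each of jar, mixing_cup, vial from where it was at the start of the episode below 0.015 m and angle between each of jar, mixing_cup, vial's own z axis and vertical below 0.15 rad); the robot touches nothing.
It fails at once if a tab is gripped or forced (more than 20 N) (contact force between the fingers and tabs above 20 N).
It fails at once if the arm presses on or pushes the capped cups (more than 1.5 N) (contact force between the arm and cups above 1.5 N).
It fails at once if the fingers press on or push the capped cups (more than 1.5 N) (contact force between the fingers and cups above 1.5 N).
It fails at once if the dispenser is shoved, lifted or tipped (distance of dispenser from where it was at the start of the episode above 0.025 m or distance of outlet from where it was at the start of the episode above 0.03 m or height (world z) of dispenser above 0.01 m or angle between dispenser's own z axis and vertical above 0.1 rad).
It fails at once if the jar, mixing cup or vial is displaced, lifted or tipped (distance of any of jar, mixing_cup, vial from where it was at the start of the episode above 0.02 m or angle between any of jar, mixing_cup, vial's own z axis and vertical above 0.3 rad).
It also fails if it takes over 64 s, if anything falls off the work surface, if the arm or the gripper's body presses on something with over 40 N, if the wrist force passes 120 N, or if a joint passes its speed limit or range.

## Working session

There is one attempt and no reset: what is moved stays moved. The work goes in short steps, Python scripts to look and compute and a tool call to move; the robot and the scene stay as the last step left them, time stands still between calls to the robot, and variables do not carry over. Pictures are saved under pics/ and viewed, and the job is handed in when it is done.

Besides the shell and the picture viewer there is one more tool, called after "Request:" by a JSON object that holds its "fn" and its "kwargs", one argument or row to a line. carry_out: Moves the arm, as the interface text tells. Its arguments: {"type":"object","properties":{"plan":{"type":"array"},"claw":{"type":"number"},"force":{"type":"number"}},"required":["plan"]}

```bash
mkdir -p pics; ls; python3 - <<'E'
from cell import r,get_image,ticket
import cv2,numpy as np
s=r.sense();print({k:np.round(v,3) for k,v in s.items()})
for n in("side","top","wrist"):
    d=get_image(n);cv2.imwrite(f"pics/{n}0.png",d["image"][:,:,::-1])
    print(n,{k:d[k] for k in("fx","fy","cx","cy","k1")});print(np.round(d["extrinsics"],3))
E
```

```text
pics
{'time': np.float64(0.0), 'joint_positions': array([ 1.263,  0.309,  1.635, -0.   ,  1.2  , -0.07 ]), 'qd': array([ 0.001,  0.001, -0.003, -0.   ,  0.001,  0.001]), 'joint_efforts': array([ 1.0000e-03, -4.1525e+01, -2.7666e+01, -0.0000e+00,  1.0000e-02,
       -0.0000e+00]), 'tool_pos': array([0.147, 0.607, 0.23 ]), 'tool_rot': array([ 2.468,  1.941, -0.003]), 'ft_force': array([0.472, 0.884, 0.257]), 'moment': array([0.009, 0.031, 0.007]), 'gripper_width': np.float64(0.085)}
side {'fx': 459.519348816039, 'fy': 459.519348816039, 'cx': 310.3979309192315, 'cy': 241.9946234884738, 'k1': 0.03229850835908061}
[[ 0.999 -0.02   0.049  0.612]
 [ 0.053  0.437 -0.898 -0.956]
 [-0.004  0.899  0.437  0.46 ]
 [ 0.     0.     0.     1.   ]]
top {'fx': 541.0880772305512, 'fy': 541.0880772305512, 'cx': 319.8050679276181, 'cy': 236.11089692096778, 'k1': 0.03632801555689907}
[[ 0.008  0.985 -0.172  0.433]
 [-0.999  0.001 -0.042 -0.183]
 [-0.042  0.172  0.984  0.896]
 [ 0.     0.     0.     1.   ]]
wrist {'fx': 404.5653531064098, 'fy': 404.5653531064098, 'cx': 320.9664588538211, 'cy': 231.53445229868097, 'k1': -0.07619891849715123}
[[ 0.235 -0.928 -0.29   0.075]
 [ 0.972  0.224  0.073  0.625]
 [-0.002 -0.299  0.954  0.373]
 [ 0.     0.     0.     1.   ]]
```

View pics/top0.png

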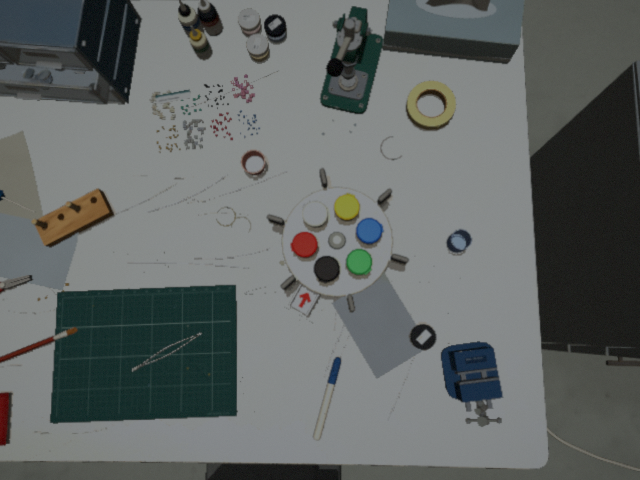

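View pics/side0.png

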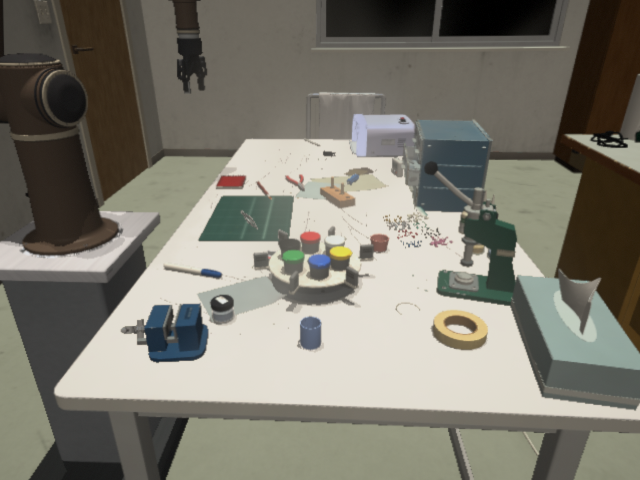

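View pics/wrist0.png

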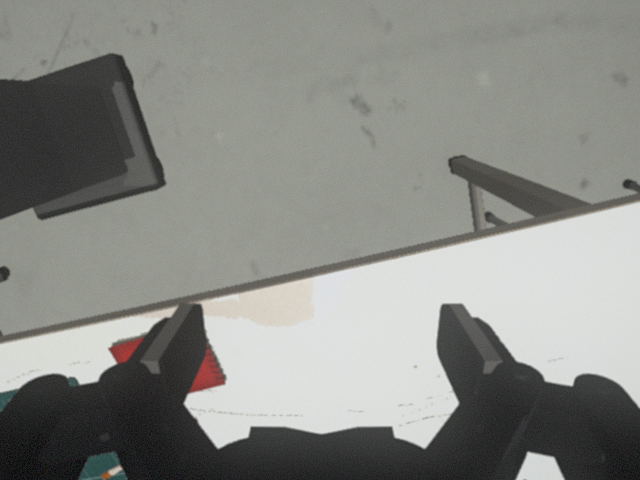

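The top view shows the disc axis near (337,240), blue cap (369,231), black cap (327,268), and the chute arrow near (305,298). Blue therefore looks about two stops counterclockwise of the outlet. The jar is at (423,337), the vial at (459,240) and the mixing cup at (254,162). Next I'll measure these accurately.

```bash
cat > h.py <<'E'
from cell import r,get_image,ticket
import cv2,numpy as np
from scipy.spatial.transform import Rotation as R
def ray(d,u,v):
    K=np.array([[d["fx"],0,d["cx"]],[0,d["fy"],d["cy"]],[0,0,1]])
    p=cv2.undistortPoints(np.array([[[u,v]]],float),K,np.array([d["k1"],0,0,0.]))[0,0]
    E=np.array(d["extrinsics"]); w=E[:3,:3]@np.array([p[0],-p[1],-1.]); return E[:3,3],w
def onz(d,u,v,z):
    o,w=ray(d,u,v); return (o+w*(z-o[2])/w[2])
def blob(d,lo,hi,roi):
    im=d["image"];h=cv2.cvtColor(im,cv2.COLOR_RGB2HSV)
    m=cv2.inRange(h,np.array(lo),np.array(hi)); k=np.zeros_like(m);x0,y0,x1,y1=roi;k[y0:y1,x0:x1]=m[y0:y1,x0:x1]
    c=max(cv2.findContours(k,cv2.RETR_EXTERNAL,cv2.CHAIN_APPROX_NONE)[0],key=cv2.contourArea)
    return cv2.minEnclosingCircle(c),cv2.contourArea(c)
CAPS={"blue":((100,120,90),(125,255,255)),"yellow":((20,120,100),(35,255,255)),"red":((0,150,90),(8,255,255)),"green":((45,120,60),(80,255,255)),"black":((0,0,0),(180,120,45))}
def caps(d,roi=(278,180,396,300)):
    return {n:onz(d,*blob(d,*c,roi)[0][0],.073)[:2] for n,c in CAPS.items()}
E
python3 - <<'E'
from h import *
d=get_image("top")
c=caps(d)
for n,c_ in CAPS.items(): print(n,blob(d,*c_,(278,180,396,300)),c[n])
from scipy.optimize import least_squares
# axis: circle of radius 51 with 60deg pitch
ks=dict(blue=0,yellow=1,white=2,red=3,black=4,green=5)
f=lambda p:np.concatenate([p[:2]+.051*np.array([np.cos(p[2]+ks[n]*np.pi/3),np.sin(p[2]+ks[n]*np.pi/3)])-c[n] for n in c])
s=least_squares(f,[.45,-.2,-1.4]);print("axis,blueang",s.x,np.degrees(s.x[2]),np.round(s.fun*1e3,1))
im=d["image"];cr=im[150:350,220:480];cv2.imwrite("pics/crop.png",cv2.resize(cr,None,fx=3,fy=3,interpolation=cv2.INTER_CUBIC)[:,:,::-1])
# red arrow
(a,ar)=blob(d,(0,120,90),(8,255,255),(285,283,330,320)),0
print("arrow",a, onz(d,*a[0][0],.033))
for n,(u,v),z in(("jar",(423,337),.036),("vial",(459,240),.04),("mix",(254,162),.028)): print(n,onz(d,u,v,z))
E
```

```text
blue (((369.2388000488281, 230.56716918945312), 13.016958236694336), 464.0) [ 0.58595938 -0.22363167]
yellow (((346.31610107421875, 206.20115661621094), 13.043888092041016), 461.0) [ 0.62454679 -0.18833608]
red (((303.875, 244.5), 12.884805679321289), 459.0) [ 0.5640574  -0.12287435]
green (((359.0, 262.0), 13.038504600524902), 465.0) [ 0.53710349 -0.20765905]
black (((326.0185241699219, 268.9444580078125), 13.095311164855957), 463.5) [ 0.52626906 -0.15730129]
axis,blueang [ 0.57512536 -0.17308906 -1.35523266] -77.64911159792626 [ 0.1  0.7 -0.8 -0.2  0.2 -0.4  0.3  0.2  0.3 -0.3]
arrow (((303.5, 299.5), 7.382511615753174), 51.0) [ 0.48188322 -0.12053423  0.033     ]
jar [ 0.42519627 -0.30701669  0.036     ]
vial [ 0.57689054 -0.36683945  0.04      ]
mix [ 0.71119272 -0.03395215  0.028     ]
```

View pics/crop.png

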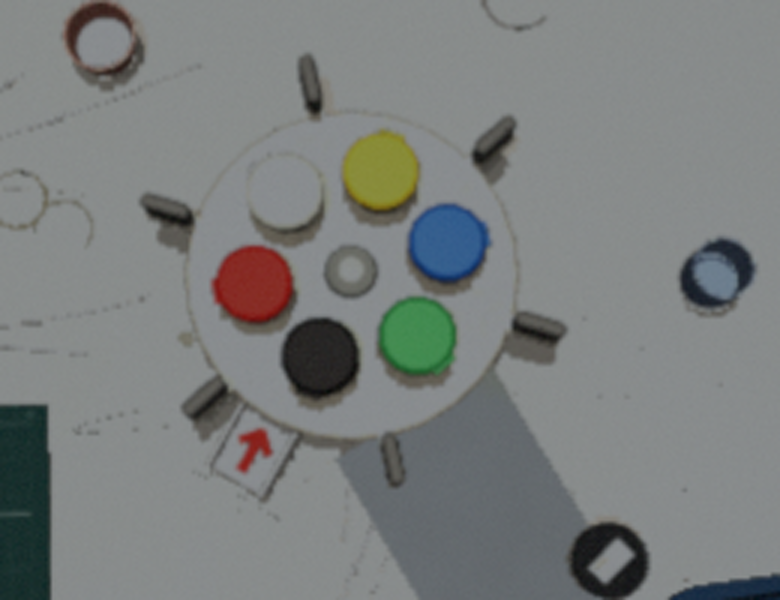

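```bash
python3 - <<'E'
from h import *
d=get_image("top"); ax=np.array([.5751,-.1731])
p=lambda x,y:(220+x/3,150+y/3)
for z in(.0,.01,.016,.025,.033):
    P={n:onz(d,*p(*c),z)[:2]-ax for n,c in dict(tipL=(213,467),tipR=(265,498),inL=(245,405),inR=(300,435),arrow=(252,449)).items()}
    m=(P["tipL"]+P["tipR"])/2
    w=np.linalg.norm(P["tipL"]-P["tipR"])
    ang=lambda q:np.degrees(np.arctan2(q[1],q[0]))
    e=P["tipL"]-P["inL"]; e2=P["tipR"]-P["inR"]
    print(z,"tip r",np.linalg.norm(m),"ang",ang(m),"w",w,"edges",ang(e),ang(e2),"arrow",ang(P["arrow"]), "tipedge",ang(P["tipL"]-P["tipR"])+90)
E
```

```text
0.0 tip r 0.12572023377680094 ang 150.94799844686108 w 0.03328761323952546 edges 153.30767581892871 151.22648997807707 arrow 149.43443337397963 tipedge 149.99220346295596
0.01 tip r 0.12564916545820204 ang 151.3414162131915 w 0.032916257103469945 edges 153.3076758189288 151.226489978077 arrow 149.9171103189976 tipedge 149.99220346295604
0.016 tip r 0.12560937056518637 ang 151.57767402501918 w 0.032693443421836686 edges 153.30767581892877 151.22648997807704 arrow 150.2061751494655 tipedge 149.992203462956
0.025 tip r 0.12555368584864868 ang 151.9323315024195 w 0.032359222899386746 edges 153.30767581892877 151.2264899780771 arrow 150.63897514679303 tipedge 149.992203462956
0.033 tip r 0.1255082301875907 ang 152.2478362171606 w 0.03206213799054237 edges 153.30767581892877 151.226489978077 arrow 151.0228501624942 tipedge 149.99220346295596
```

```bash
python3 - <<'E'
from h import *
s=r.sense();M=R.from_rotvec(s["tool_rot"]).as_matrix();print(np.round(M,3),np.degrees(np.arctan2(M[1,0],M[0,0])),np.degrees(s["joint_positions"]))
E
```

```text
[[ 0.236  0.972 -0.   ]
 [ 0.972 -0.236 -0.001]
 [-0.001 -0.    -1.   ]] 76.37683376306593 [ 7.23810563e+01  1.76810125e+01  9.36458194e+01 -1.96127982e-03
  6.87371554e+01 -3.99506369e+00]
```

```bash
cat >> h.py <<'E'
AX=np.array([.5751,-.1731])
def tgt(x,y,z,yaw): 
    c,s=np.cos(np.radians(yaw)),np.sin(np.radians(yaw))
    return np.array([x,y,z]),R.from_matrix(np.array([[c,s,0],[s,-c,0],[0,0,-1]]))
def pol(phi,rad,z,yaw=None):
    f=np.radians(phi); return tgt(AX[0]+rad*np.cos(f),AX[1]+rad*np.sin(f),z,phi-270 if yaw is None else yaw)
def rows(ts):
    s=r.sense();p=s["tool_pos"];q=R.from_rotvec(s["tool_rot"])
    print("now",np.round(p,4),"F",np.round(s["ft_force"],2),"t",round(float(s["time"]),2))
    for P,Q in ts:
        print('{"xyz":',[float(v) for v in np.round(q.inv().apply(P-p)*1e3)],',"turn":',[float(v) for v in np.round((q.inv()*Q).as_rotvec(),3)],'}',sep='',end=',')
    print()
E
python3 - <<'E'
from h import *
B=np.array
w=[(.147,.607,76.4),(.48,.39,50),(.60,.05,30)]
pts=[]
A=np.array(w[0]);C=np.array(w[1]);D=np.array(w[2])
rows([tgt(*(A+(C-A)*k/8)[:2],.23,(A+(C-A)*k/8)[2]) for k in range(1,9)])
E
```

```text
now [0.1472 0.607  0.2307] F [ 0.81  0.48 -0.38] t 0.25
{"xyz":[-17.0, 47.0, 1.0],"turn":[-0.0, 0.001, 0.057]},{"xyz":[-33.0, 94.0, 1.0],"turn":[0.0, 0.001, 0.115]},{"xyz":[-50.0, 140.0, 1.0],"turn":[0.0, 0.001, 0.172]},{"xyz":[-66.0, 187.0, 1.0],"turn":[0.0, 0.001, 0.23]},{"xyz":[-83.0, 234.0, 1.0],"turn":[0.0, 0.001, 0.288]},{"xyz":[-99.0, 281.0, 1.0],"turn":[0.0, 0.001, 0.345]},{"xyz":[-116.0, 328.0, 1.0],"turn":[0.0, 0.001, 0.403]},{"xyz":[-133.0, 375.0, 1.0],"turn":[0.0, 0.001, 0.46]},
```

Request:
{"fn": "carry_out", "kwargs": {
  "plan": [
    {"xyz":[-17,47,0],"turn":[0,0,0.06]},
    {"xyz":[-33,94,0],"turn":[0,0,0.115]},
    {"xyz":[-50,140,0],"turn":[0,0,0.17]},
    {"xyz":[-66,187,0],"turn":[0,0,0.23]},
    {"xyz":[-83,234,0],"turn":[0,0,0.29]},
    {"xyz":[-99,281,0],"turn":[0,0,0.345]},
    {"xyz":[-116,328,0],"turn":[0,0,0.4]},
    {"xyz":[-133,375,0],"turn":[0,0,0.46]}
  ],
  "claw": 255,
  "force": 20
}}

```text
time: 1.05
tool_pos: [0.4817, 0.3881, 0.2308]
tool_rot: [2.848, 1.324, -0.001]
ft_force: [0.6, 0.7, 0.2]
gripper_width: -0.0001
```

```bash
python3 - <<'E'
from h import *
s=r.sense();A=np.array([*s["tool_pos"][:2],50.]);D=np.array([.61,.05,25.])
rows([tgt(*(A+(D-A)*k/8)[:2],.23,(A+(D-A)*k/8)[2]) for k in range(1,9)])
E
```

```text
now [0.4817 0.3881 0.2308] F [0.62 0.7  0.15] t 1.05
{"xyz":[-22.0, 39.0, 1.0],"turn":[0.0, 0.001, 0.052]},{"xyz":[-44.0, 79.0, 1.0],"turn":[0.0, 0.001, 0.107]},{"xyz":[-66.0, 118.0, 1.0],"turn":[0.0, 0.001, 0.161]},{"xyz":[-88.0, 158.0, 1.0],"turn":[0.0, 0.001, 0.216]},{"xyz":[-110.0, 197.0, 1.0],"turn":[0.0, 0.001, 0.271]},{"xyz":[-132.0, 237.0, 1.0],"turn":[0.0, 0.001, 0.325]},{"xyz":[-154.0, 276.0, 1.0],"turn":[0.0, 0.001, 0.38]},{"xyz":[-176.0, 316.0, 1.0],"turn":[0.0, 0.001, 0.434]},
```

Request:
{"fn": "carry_out", "kwargs": {
  "plan": [
    {"xyz":[-22,39,0],"turn":[0,0,0.05]},
    {"xyz":[-44,79,0],"turn":[0,0,0.105]},
    {"xyz":[-66,118,0],"turn":[0,0,0.16]},
    {"xyz":[-88,158,0],"turn":[0,0,0.215]},
    {"xyz":[-110,197,0],"turn":[0,0,0.27]},
    {"xyz":[-132,237,0],"turn":[0,0,0.325]},
    {"xyz":[-154,276,0],"turn":[0,0,0.38]},
    {"xyz":[-176,316,0],"turn":[0,0,0.435]}
  ]
}}

```text
time: 1.85
tool_pos: [0.6102, 0.0482, 0.2311]
tool_rot: [3.068, 0.675, -0.0]
ft_force: [1.0, -0.2, 0.2]
gripper_width: -0.0002
```

```bash
python3 - <<'E'
from h import *
s=r.sense();A=np.array([*s["tool_pos"][:2],25.]);e=pol(282.4,.106,.2)[0];D=np.array([e[0],e[1],12.4])
rows([tgt(*(A+(D-A)*k/8)[:2],.23-.08*k/8,(A+(D-A)*k/8)[2]) for k in range(1,9)])
E
```

```text
now [0.6102 0.0482 0.2311] F [ 1.03 -0.23  0.18] t 1.85
{"xyz":[-18.0, 36.0, 11.0],"turn":[0.001, 0.0, 0.024]},{"xyz":[-37.0, 72.0, 21.0],"turn":[0.001, 0.0, 0.052]},{"xyz":[-55.0, 109.0, 31.0],"turn":[0.001, 0.0, 0.079]},{"xyz":[-74.0, 145.0, 41.0],"turn":[0.001, 0.0, 0.107]},{"xyz":[-92.0, 181.0, 51.0],"turn":[0.001, 0.0, 0.134]},{"xyz":[-111.0, 217.0, 61.0],"turn":[0.001, 0.0, 0.162]},{"xyz":[-129.0, 253.0, 71.0],"turn":[0.001, 0.0, 0.189]},{"xyz":[-148.0, 290.0, 81.0],"turn":[0.001, 0.0, 0.217]},
```

Request:
{"fn": "carry_out", "kwargs": {
  "plan": [
    {"xyz":[-18,36,10],"turn":[0,0,0.025]},
    {"xyz":[-37,72,20],"turn":[0,0,0.05]},
    {"xyz":[-55,109,30],"turn":[0,0,0.08]},
    {"xyz":[-74,145,40],"turn":[0,0,0.105]},
    {"xyz":[-92,181,50],"turn":[0,0,0.135]},
    {"xyz":[-111,217,60],"turn":[0,0,0.16]},
    {"xyz":[-129,253,70],"turn":[0,0,0.19]},
    {"xyz":[-148,290,80],"turn":[0,0,0.215]}
  ]
}}

```text
time: 2.65
tool_pos: [0.5974, -0.2787, 0.1508]
tool_rot: [3.123, 0.341, -0.0]
ft_force: [0.6, -0.5, 0.4]
gripper_width: 0.0002
```

```bash
python3 - <<'E'
from h import *
for n in("top","side","wrist"): cv2.imwrite(f"pics/{n}1.png",get_image(n)["image"][:,:,::-1])
rows([pol(282.4,.106,z) for z in(.12,.09,.07,.06,.05,.05)])
E
```

```text
now [ 0.5965 -0.2797  0.15  ] F [-0.2   0.64 -0.52] t 2.8
{"xyz":[2.0, -3.0, 30.0],"turn":[-0.0, 0.002, -0.002]},{"xyz":[2.0, -3.0, 60.0],"turn":[-0.0, 0.002, -0.002]},{"xyz":[2.0, -3.0, 80.0],"turn":[-0.0, 0.002, -0.002]},{"xyz":[2.0, -3.0, 90.0],"turn":[-0.0, 0.002, -0.002]},{"xyz":[2.0, -3.0, 100.0],"turn":[-0.0, 0.002, -0.002]},{"xyz":[2.0, -3.0, 100.0],"turn":[-0.0, 0.002, -0.002]},
```

View pics/side1.png

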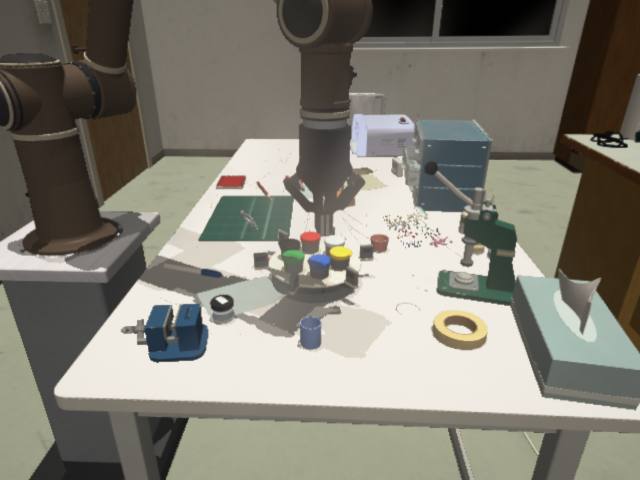

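View pics/top1.png

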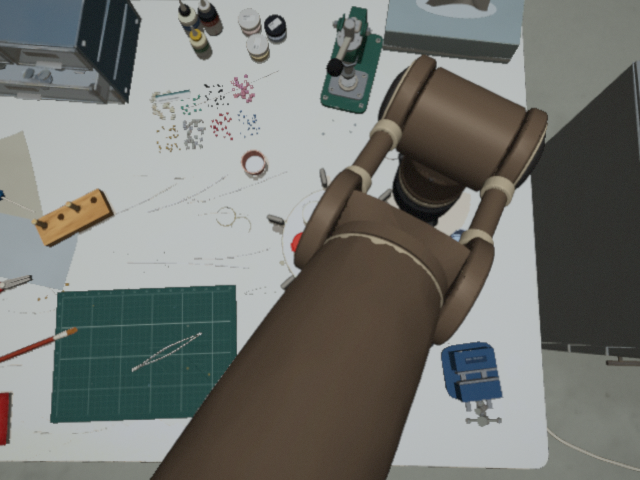

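View pics/wrist1.png

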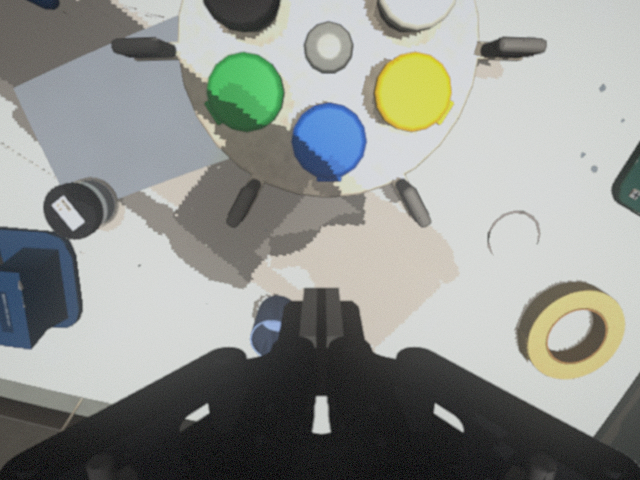

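The side view shows the shut fingers hanging clear. The wrist view shows the disc with the blue cap at (329,141), and the flanking tabs at (243,203) and (413,202). The fingertips line up with the gap between them, so I'll descend there.

Request:
{"fn": "carry_out", "kwargs": {
  "plan": [
    {"xyz":[2,-3,30],"turn":[0,0,0]},
    {"xyz":[2,-3,60],"turn":[0,0,0]},
    {"xyz":[2,-3,80],"turn":[0,0,0]},
    {"xyz":[2,-3,90],"turn":[0,0,0]},
    {"xyz":[2,-3,100],"turn":[0,0,0]},
    {"xyz":[2,-3,100],"turn":[0,0,0]}
  ]
}}

```text
time: 3.4
tool_pos: [0.5973, -0.2754, 0.0492]
tool_rot: [-3.122, -0.337, 0.005]
ft_force: [-1.6, -0.2, 0.1]
gripper_width: 0.0002
```

```bash
cat >> h.py <<'E'
KS=dict(blue=0,yellow=1,white=2,red=3,black=4,green=5)
WC=dict(CAPS)
def fitang(d,roi,fixed=True,names=("blue","yellow","red","green"),amin=200):
    from scipy.optimize import least_squares
    c={}
    for n in names:
        try:
            b,a=blob(d,*CAPS[n],roi)
            x,y=b[0];rr=b[1]
            if a<amin or a<.85*np.pi*rr*rr or x-rr<2 or y-rr<2 or x+rr>637: continue
            c[n]=onz(d,x,y,.073)[:2]
        except ValueError: pass
    a=lambda p,n:p[2]+KS[n]*np.pi/3
    f=lambda p:np.concatenate([p[:2]+.051*np.array([np.cos(a(p,n)),np.sin(a(p,n))])-c[n] for n in c])
    if not c: return None
    best=min((least_squares(f,[*AX,q]) for q in np.arange(-3,3,1.)),key=lambda s:s.cost)
    p=best.x; j=(np.degrees(p[2])-151.3+180-180)%360
    return list(c),np.round(p[:2],4),"blue deg",round(np.degrees(p[2])%360,1),"j deg",round(j,1),"res mm",np.round(np.abs(best.fun).max()*1e3,1)
def wst(k):
    d=get_image("wrist"); cv2.imwrite(f"pics/{k}.png",d["image"][:,:,::-1])
    print(fitang(d,(0,0,640,330)))
E
python3 - <<'E'
from h import *
wst("w2")
rows([pol(282.4-1.5*k,.106,.05) for k in range(1,9)])
E
```

```text
(['blue', 'yellow'], array([ 0.5775, -0.1747]), 'blue deg', np.float64(282.9), 'j deg', np.float64(131.6), 'res mm', np.float64(0.3))
now [ 0.5979 -0.2759  0.0502] F [-0.29  0.37  0.61] t 3.45
{"xyz":[-3.0, 1.0, 0.0],"turn":[-0.0, 0.002, 0.025]},{"xyz":[-6.0, 1.0, 0.0],"turn":[-0.0, 0.002, 0.051]},{"xyz":[-9.0, 0.0, 0.0],"turn":[-0.0, 0.002, 0.077]},{"xyz":[-11.0, 0.0, 0.0],"turn":[-0.0, 0.002, 0.103]},{"xyz":[-14.0, -0.0, 0.0],"turn":[-0.0, 0.002, 0.129]},{"xyz":[-17.0, -1.0, 0.0],"turn":[-0.0, 0.002, 0.155]},{"xyz":[-20.0, -1.0, 0.0],"turn":[-0.0, 0.002, 0.182]},{"xyz":[-22.0, -2.0, 0.0],"turn":[-0.0, 0.002, 0.208]},
```

View pics/w2.png

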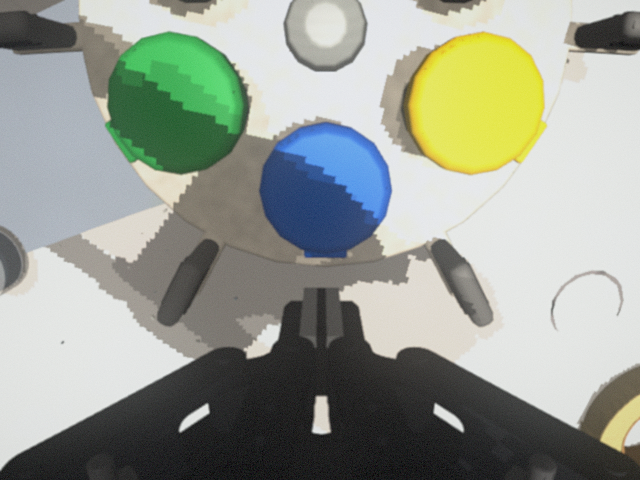

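The wrist fit agrees with the top view: blue sits at about 283°, so j ≈ 131°, a little off the 120° stop. The fingers at (322,310) are mid-gap, clear of the blue cap, which ends at row 258. I'll now sweep clockwise, which is tool -x.

Request:
{"fn": "carry_out", "kwargs": {
  "plan": [
    {"xyz":[-4,1,0],"turn":[0,0,0.035]},
    {"xyz":[-8,0,0],"turn":[0,0,0.07]},
    {"xyz":[-12,0,0],"turn":[0,0,0.105]},
    {"xyz":[-16,0,0],"turn":[0,0,0.14]},
    {"xyz":[-19,-1,0],"turn":[0,0,0.175]},
    {"xyz":[-22,-2,0],"turn":[0,0,0.21]},
    {"xyz":[-25,-3,0],"turn":[0,0,0.24]},
    {"xyz":[-28,-4,0],"turn":[0,0,0.265]}
  ]
}}

```text
time: 4.25
tool_pos: [0.5701, -0.2784, 0.0513]
tool_rot: [3.14, -0.082, -0.0]
ft_force: [-0.2, -0.4, -1.0]
gripper_width: -0.0001
```

```bash
cat >> h.py <<'E'
def where():
    s=r.sense();v=s["tool_pos"][:2]-AX;M=R.from_rotvec(s["tool_rot"]).as_matrix()
    ph=np.degrees(np.arctan2(v[1],v[0]))%360;f=np.radians(ph);F=s["ft_force"]
    print("phi",round(ph,1),"rad",round(np.hypot(*v),4),"yaw",round(np.degrees(np.arctan2(M[1,0],M[0,0])),1),"Ft",round(-F[0]*np.sin(f)+F[1]*np.cos(f),2),"Fr",round(F[0]*np.cos(f)+F[1]*np.sin(f),2))
    return ph
E
python3 - <<'E'
from h import *
ph=where();wst("w3")
rows([pol(ph-1*k,.106,.05) for k in range(1,9)])
E
```

```text
phi 267.3 rad 0.1054 yaw -3.0 Ft -0.2 Fr 0.37
(['blue', 'green'], array([ 0.5804, -0.1741]), 'blue deg', np.float64(280.9), 'j deg', np.float64(129.6), 'res mm', np.float64(0.5))
now [ 0.5693 -0.2781  0.0509] F [-1.04  0.9  -0.62] t 4.3
{"xyz":[-1.0, 1.0, 1.0],"turn":[0.0, 0.001, 0.012]},{"xyz":[-3.0, 1.0, 1.0],"turn":[0.0, 0.001, 0.03]},{"xyz":[-5.0, 1.0, 1.0],"turn":[0.0, 0.001, 0.047]},{"xyz":[-7.0, 1.0, 1.0],"turn":[0.0, 0.001, 0.065]},{"xyz":[-8.0, 0.0, 1.0],"turn":[0.0, 0.001, 0.082]},{"xyz":[-10.0, 0.0, 1.0],"turn":[0.0, 0.001, 0.099]},{"xyz":[-12.0, 0.0, 1.0],"turn":[0.0, 0.001, 0.117]},{"xyz":[-14.0, -0.0, 1.0],"turn":[0.0, 0.001, 0.134]},
```

View pics/w3.png

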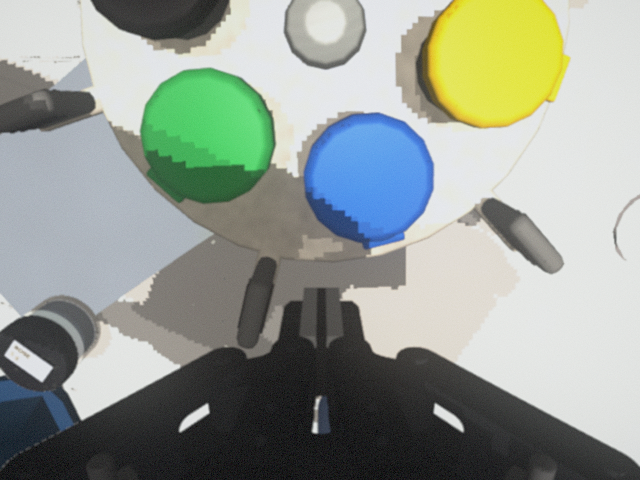

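The left tab at (258,300) is still about 10–15 mm from the finger side. I'll slow down for the contact.

Request:
{"fn": "carry_out", "kwargs": {
  "plan": [
    {"xyz":[-2,0,1],"turn":[0,0,0.02]},
    {"xyz":[-4,0,1],"turn":[0,0,0.035]},
    {"xyz":[-6,0,1],"turn":[0,0,0.05]},
    {"xyz":[-8,0,1],"turn":[0,0,0.07]},
    {"xyz":[-10,0,1],"turn":[0,0,0.085]},
    {"xyz":[-12,0,1],"turn":[0,0,0.1]},
    {"xyz":[-14,0,1],"turn":[0,0,0.12]},
    {"xyz":[-16,-1,1],"turn":[0,0,0.14]}
  ]
}}

```text
time: 5.1
tool_pos: [0.5532, -0.2764, 0.05]
tool_rot: [3.126, -0.305, -0.002]
ft_force: [0.3, 0.0, 0.9]
gripper_width: -0.0005
```

```bash
python3 - <<'E'
from h import *
ph=where();wst("w4")
rows([pol(ph-1.5*k,.106,.05) for k in range(1,9)])
E
```

```text
phi 258.0 rad 0.1056 yaw -11.2 Ft 0.32 Fr -0.07
(['blue', 'green'], array([ 0.5789, -0.1743]), 'blue deg', np.float64(276.2), 'j deg', np.float64(124.9), 'res mm', np.float64(0.2))
now [ 0.5527 -0.276   0.0499] F [-1.31 -0.21 -1.97] t 5.15
{"xyz":[-2.0, 1.0, -0.0],"turn":[0.0, 0.002, 0.04]},{"xyz":[-5.0, 0.0, -0.0],"turn":[0.0, 0.002, 0.066]},{"xyz":[-8.0, 0.0, -0.0],"turn":[0.0, 0.002, 0.092]},{"xyz":[-11.0, -0.0, -0.0],"turn":[0.0, 0.002, 0.118]},{"xyz":[-13.0, -0.0, -0.0],"turn":[0.0, 0.002, 0.145]},{"xyz":[-16.0, -1.0, -0.0],"turn":[0.0, 0.002, 0.171]},{"xyz":[-19.0, -1.0, -0.0],"turn":[0.0, 0.002, 0.197]},{"xyz":[-21.0, -2.0, -0.0],"turn":[0.0, 0.002, 0.223]},
```

View pics/w4.png

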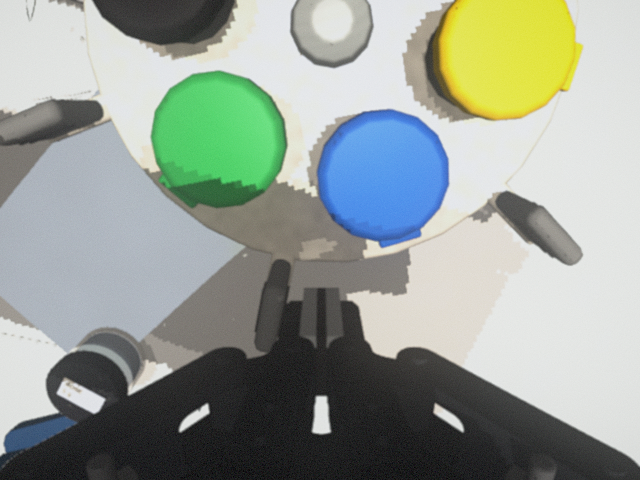

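The finger now touches the tab at (270,310), and the disc has turned from about 131° to 125°. I'll keep sweeping along the arc.

Request:
{"fn": "carry_out", "kwargs": {
  "plan": [
    {"xyz":[-3,0,0],"turn":[0,0,0.035]},
    {"xyz":[-6,0,0],"turn":[0,0,0.065]},
    {"xyz":[-9,0,0],"turn":[0,0,0.09]},
    {"xyz":[-11,0,0],"turn":[0,0,0.12]},
    {"xyz":[-14,0,0],"turn":[0,0,0.145]},
    {"xyz":[-16,-1,0],"turn":[0,0,0.17]},
    {"xyz":[-19,-1,0],"turn":[0,0,0.2]},
    {"xyz":[-22,-2,0],"turn":[0,0,0.225]}
  ]
}}

```text
time: 5.95
tool_pos: [0.5319, -0.2701, 0.0502]
tool_rot: [3.071, -0.659, -0.001]
ft_force: [1.6, -2.0, -0.5]
gripper_width: -0.0002
```

```bash
python3 - <<'E'
from h import *
ph=where();wst("w5")
rows([pol(ph-1.5*k,.106,.05) for k in range(1,9)])
E
```

```text
phi 246.0 rad 0.1062 yaw -24.2 Ft 2.24 Fr 1.17
(['blue', 'green'], array([ 0.5788, -0.1745]), 'blue deg', np.float64(264.5), 'j deg', np.float64(113.2), 'res mm', np.float64(0.0))
now [ 0.531  -0.2695  0.05  ] F [ 1.28 -0.34  0.38] t 6.0
{"xyz":[-2.0, -0.0, -0.0],"turn":[0.001, 0.003, 0.023]},{"xyz":[-4.0, -0.0, -0.0],"turn":[0.001, 0.003, 0.049]},{"xyz":[-7.0, -0.0, 0.0],"turn":[0.001, 0.003, 0.075]},{"xyz":[-10.0, -1.0, 0.0],"turn":[0.001, 0.003, 0.101]},{"xyz":[-13.0, -1.0, 0.0],"turn":[0.001, 0.003, 0.127]},{"xyz":[-16.0, -1.0, 0.0],"turn":[0.001, 0.003, 0.153]},{"xyz":[-18.0, -2.0, 0.0],"turn":[0.001, 0.003, 0.18]},{"xyz":[-21.0, -2.0, 0.0],"turn":[0.001, 0.003, 0.206]},
```

View pics/w5.png

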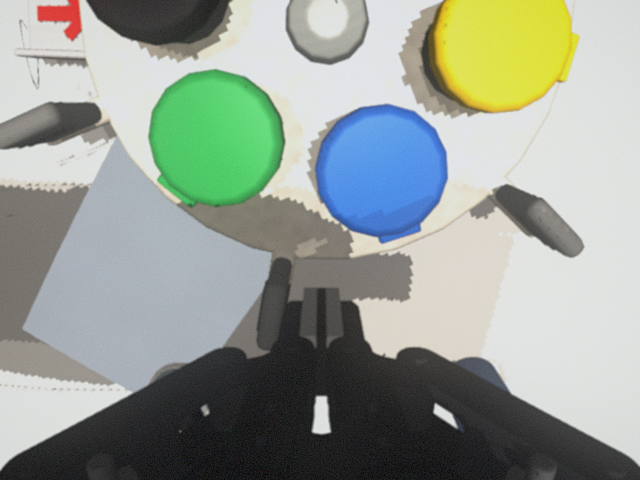

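Contact is steady, with about 2 N tangential, and the dispenser stays put. j is now about 113°.

Request:
{"fn": "carry_out", "kwargs": {
  "plan": [
    {"xyz":[-3,0,0],"turn":[0,0,0.025]},
    {"xyz":[-6,0,0],"turn":[0,0,0.05]},
    {"xyz":[-9,0,0],"turn":[0,0,0.08]},
    {"xyz":[-12,-1,0],"turn":[0,0,0.11]},
    {"xyz":[-14,-1,0],"turn":[0,0,0.14]},
    {"xyz":[-17,-1,0],"turn":[0,0,0.165]},
    {"xyz":[-20,-2,0],"turn":[0,0,0.195]},
    {"xyz":[-22,-2,0],"turn":[0,0,0.22]}
  ]
}}

```text
time: 6.8
tool_pos: [0.5114, -0.2585, 0.0501]
tool_rot: [2.979, -0.995, -0.005]
ft_force: [2.4, -0.1, -0.6]
gripper_width: 0.0002
```

```bash
python3 - <<'E'
from h import *
ph=where();wst("w6")
rows([pol(ph-1.5*k,.106,.05) for k in range(1,9)])
E
```

```text
phi 233.3 rad 0.1065 yaw -37.0 Ft 1.94 Fr -1.37
(['blue', 'green'], array([ 0.5787, -0.1744]), 'blue deg', np.float64(252.0), 'j deg', np.float64(100.7), 'res mm', np.float64(0.0))
now [ 0.511  -0.2583  0.05  ] F [ 0.18 -0.77  0.29] t 6.85
{"xyz":[-2.0, -1.0, 0.0],"turn":[0.001, 0.004, 0.022]},{"xyz":[-5.0, -1.0, 0.0],"turn":[0.001, 0.004, 0.048]},{"xyz":[-8.0, -1.0, 0.0],"turn":[0.001, 0.004, 0.074]},{"xyz":[-11.0, -1.0, 0.0],"turn":[0.001, 0.003, 0.1]},{"xyz":[-13.0, -1.0, 0.0],"turn":[0.002, 0.003, 0.126]},{"xyz":[-16.0, -2.0, 0.0],"turn":[0.002, 0.003, 0.153]},{"xyz":[-19.0, -2.0, 0.0],"turn":[0.002, 0.003, 0.179]},{"xyz":[-22.0, -3.0, 0.0],"turn":[0.002, 0.003, 0.205]},
```

Request:
{"fn": "carry_out", "kwargs": {
  "plan": [
    {"xyz":[-3,-1,0],"turn":[0,0,0.025]},
    {"xyz":[-6,-1,0],"turn":[0,0,0.05]},
    {"xyz":[-9,-1,0],"turn":[0,0,0.08]},
    {"xyz":[-12,-1,0],"turn":[0,0,0.11]},
    {"xyz":[-14,-1,0],"turn":[0,0,0.14]},
    {"xyz":[-17,-2,0],"turn":[0,0,0.165]},
    {"xyz":[-20,-2,0],"turn":[0,0,0.195]},
    {"xyz":[-22,-3,0],"turn":[0,0,0.22]}
  ]
}}

```text
time: 7.65
tool_pos: [0.4945, -0.2422, 0.0499]
tool_rot: [2.85, -1.32, -0.008]
ft_force: [0.2, -1.4, -0.2]
gripper_width: 0.0001
```

```bash
python3 - <<'E'
from h import *
ph=where();wst("w7")
rows([pol(ph-1.5*k,.106,.05) for k in range(1,9)])
E
```

```text
phi 220.6 rad 0.1062 yaw -49.7 Ft 1.22 Fr 0.72
(['blue', 'green'], array([ 0.5788, -0.1746]), 'blue deg', np.float64(239.3), 'j deg', np.float64(88.0), 'res mm', np.float64(0.1))
now [ 0.4942 -0.2418  0.0498] F [0.39 0.24 0.04] t 7.7
{"xyz":[-2.0, -0.0, -0.0],"turn":[0.003, 0.005, 0.021]},{"xyz":[-5.0, -0.0, -0.0],"turn":[0.003, 0.005, 0.047]},{"xyz":[-8.0, -0.0, -0.0],"turn":[0.003, 0.005, 0.073]},{"xyz":[-11.0, -1.0, -0.0],"turn":[0.003, 0.005, 0.099]},{"xyz":[-13.0, -1.0, -0.0],"turn":[0.003, 0.005, 0.125]},{"xyz":[-16.0, -1.0, -0.0],"turn":[0.003, 0.005, 0.151]},{"xyz":[-19.0, -2.0, -0.0],"turn":[0.003, 0.005, 0.178]},{"xyz":[-22.0, -2.0, -0.0],"turn":[0.003, 0.005, 0.204]},
```

View pics/w7.png

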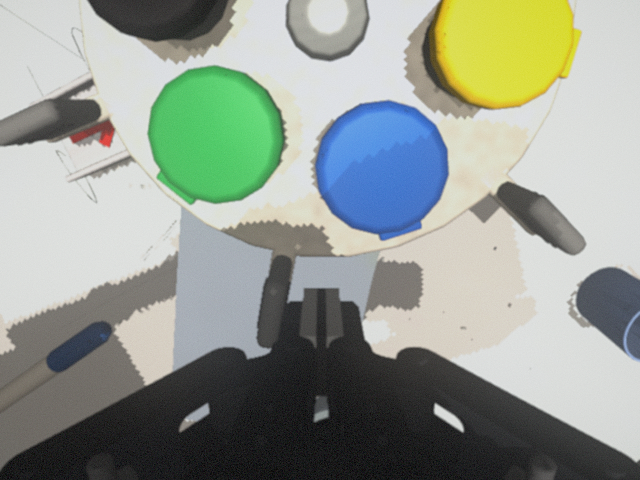

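The finger and tab contact is unchanged, and the chute now shows at (95,140). j is about 88°, right at the crest between stops, so I'll carry on.

Request:
{"fn": "carry_out", "kwargs": {
  "plan": [
    {"xyz":[-3,0,0],"turn":[0,0,0.025]},
    {"xyz":[-6,0,0],"turn":[0,0,0.05]},
    {"xyz":[-9,0,0],"turn":[0,0,0.08]},
    {"xyz":[-12,-1,0],"turn":[0,0,0.11]},
    {"xyz":[-14,-1,0],"turn":[0,0,0.14]},
    {"xyz":[-17,-1,0],"turn":[0,0,0.165]},
    {"xyz":[-20,-2,0],"turn":[0,0,0.195]},
    {"xyz":[-22,-2,0],"turn":[0,0,0.22]}
  ]
}}

```text
time: 8.5
tool_pos: [0.4809, -0.2232, 0.0497]
tool_rot: [2.686, -1.628, -0.011]
ft_force: [1.0, -0.6, -0.4]
gripper_width: -0.0001
```

```bash
python3 - <<'E'
from h import *
ph=where();wst("w8")
rows([pol(ph-1.5*k,.106,.05) for k in range(1,9)])
E
```

```text
phi 208.0 rad 0.1067 yaw -62.4 Ft 0.98 Fr -0.65
(['blue', 'green'], array([ 0.5789, -0.1747]), 'blue deg', np.float64(226.7), 'j deg', np.float64(75.4), 'res mm', np.float64(0.1))
now [ 0.4807 -0.2229  0.0496] F [-0.1  -0.04  0.1 ] t 8.55
{"xyz":[-2.0, -1.0, -0.0],"turn":[0.005, 0.006, 0.018]},{"xyz":[-5.0, -1.0, -0.0],"turn":[0.005, 0.006, 0.045]},{"xyz":[-8.0, -1.0, -0.0],"turn":[0.005, 0.006, 0.071]},{"xyz":[-11.0, -1.0, -0.0],"turn":[0.005, 0.006, 0.097]},{"xyz":[-14.0, -2.0, -0.0],"turn":[0.005, 0.006, 0.123]},{"xyz":[-16.0, -2.0, -0.0],"turn":[0.005, 0.005, 0.149]},{"xyz":[-19.0, -2.0, -0.0],"turn":[0.005, 0.005, 0.176]},{"xyz":[-22.0, -3.0, -0.0],"turn":[0.005, 0.005, 0.202]},
```

View pics/w8.png

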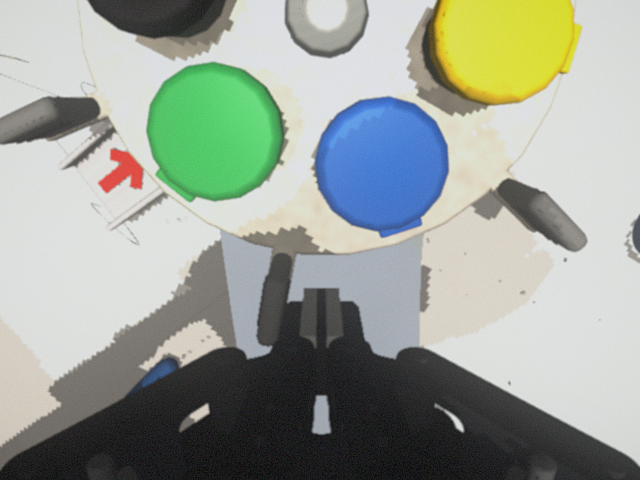

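Disc friction keeps it against the finger and there's no runaway, so I'll continue.

Request:
{"fn": "carry_out", "kwargs": {
  "plan": [
    {"xyz":[-3,-1,0],"turn":[0,0,0.025]},
    {"xyz":[-6,-1,0],"turn":[0,0,0.05]},
    {"xyz":[-9,-1,0],"turn":[0,0,0.08]},
    {"xyz":[-12,-1,0],"turn":[0,0,0.11]},
    {"xyz":[-14,-2,0],"turn":[0,0,0.14]},
    {"xyz":[-17,-2,0],"turn":[0,0,0.165]},
    {"xyz":[-20,-2,0],"turn":[0,0,0.195]},
    {"xyz":[-22,-3,0],"turn":[0,0,0.22]}
  ]
}}

```text
time: 9.35
tool_pos: [0.4726, -0.2016, 0.0496]
tool_rot: [2.488, -1.915, -0.013]
ft_force: [0.1, -0.2, -0.0]
gripper_width: 0.0002
```

```bash
python3 - <<'E'
from h import *
ph=where();wst("w9")
rows([pol(ph-1.5*k,.106,.05) for k in range(1,9)])
E
```

```text
phi 195.6 rad 0.1064 yaw -75.2 Ft 0.22 Fr -0.04
(['blue', 'green'], array([ 0.579 , -0.1748]), 'blue deg', np.float64(214.2), 'j deg', np.float64(62.9), 'res mm', np.float64(0.0))
now [ 0.4727 -0.2014  0.0496] F [-0.31  0.46 -0.35] t 9.4
{"xyz":[-3.0, -0.0, -0.0],"turn":[0.006, 0.005, 0.013]},{"xyz":[-5.0, -0.0, -0.0],"turn":[0.006, 0.005, 0.039]},{"xyz":[-8.0, -0.0, -0.0],"turn":[0.007, 0.005, 0.066]},{"xyz":[-11.0, -1.0, -0.0],"turn":[0.007, 0.005, 0.092]},{"xyz":[-14.0, -1.0, -0.0],"turn":[0.007, 0.005, 0.118]},{"xyz":[-16.0, -1.0, -0.0],"turn":[0.007, 0.005, 0.144]},{"xyz":[-19.0, -2.0, -0.0],"turn":[0.007, 0.005, 0.17]},{"xyz":[-22.0, -2.0, -0.0],"turn":[0.007, 0.005, 0.196]},
```

Request:
{"fn": "carry_out", "kwargs": {
  "plan": [
    {"xyz":[-3,0,0],"turn":[0,0,0.02]},
    {"xyz":[-6,0,0],"turn":[0,0,0.045]},
    {"xyz":[-9,0,0],"turn":[0,0,0.075]},
    {"xyz":[-12,-1,0],"turn":[0,0,0.105]},
    {"xyz":[-14,-1,0],"turn":[0,0,0.135]},
    {"xyz":[-17,-1,0],"turn":[0,0,0.16]},
    {"xyz":[-20,-2,0],"turn":[0,0,0.19]},
    {"xyz":[-22,-2,0],"turn":[0,0,0.215]}
  ]
}}

```text
time: 10.2
tool_pos: [0.4689, -0.1796, 0.0496]
tool_rot: [2.265, -2.172, -0.012]
ft_force: [-0.5, -2.1, -1.2]
gripper_width: -0.0
```

```bash
python3 - <<'E'
from h import *
ph=where();wst("w10")
rows([pol(ph-1.5*k,.106,.05) for k in range(1,9)])
E
```

```text
phi 183.5 rad 0.1064 yaw -87.6 Ft 2.02 Fr 0.58
(['blue', 'green'], array([ 0.5789, -0.1748]), 'blue deg', np.float64(202.7), 'j deg', np.float64(51.4), 'res mm', np.float64(0.1))
now [ 0.4689 -0.1793  0.0496] F [ 0.1  -0.93 -0.92] t 10.25
{"xyz":[-2.0, -0.0, -0.0],"turn":[0.007, 0.004, 0.006]},{"xyz":[-5.0, -0.0, -0.0],"turn":[0.007, 0.004, 0.032]},{"xyz":[-8.0, -1.0, -0.0],"turn":[0.008, 0.004, 0.059]},{"xyz":[-11.0, -1.0, -0.0],"turn":[0.008, 0.004, 0.085]},{"xyz":[-14.0, -1.0, -0.0],"turn":[0.008, 0.004, 0.111]},{"xyz":[-16.0, -1.0, -0.0],"turn":[0.008, 0.003, 0.137]},{"xyz":[-19.0, -2.0, -0.0],"turn":[0.008, 0.003, 0.163]},{"xyz":[-22.0, -2.0, -0.0],"turn":[0.008, 0.003, 0.19]},
```

View pics/w10.png

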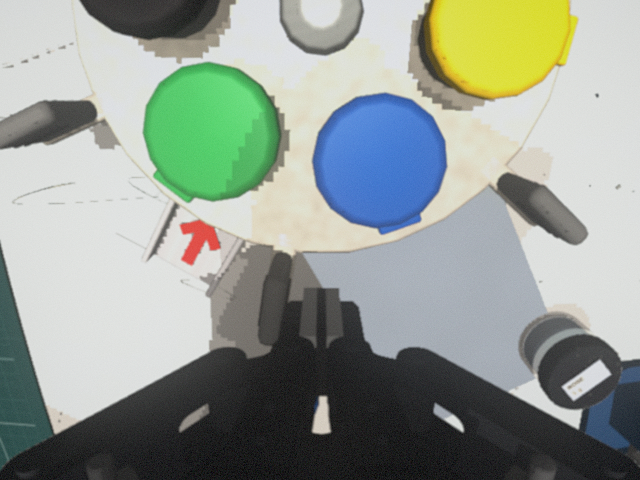

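Chute at (195,240); j is about 51°, and contact is unchanged. The tip at z=50 mm clears the chute, which stays below 33 mm.

Request:
{"fn": "carry_out", "kwargs": {
  "plan": [
    {"xyz":[-3,0,0],"turn":[0,0,0.015]},
    {"xyz":[-6,0,0],"turn":[0,0,0.04]},
    {"xyz":[-9,-1,0],"turn":[0,0,0.07]},
    {"xyz":[-12,-1,0],"turn":[0,0,0.1]},
    {"xyz":[-14,-1,0],"turn":[0,0,0.125]},
    {"xyz":[-17,-1,0],"turn":[0,0,0.15]},
    {"xyz":[-20,-2,0],"turn":[0,0,0.18]},
    {"xyz":[-22,-2,0],"turn":[0,0,0.205]}
  ]
}}

```text
time: 11.05
tool_pos: [0.4701, -0.157, 0.0497]
tool_rot: [2.028, -2.395, -0.012]
ft_force: [0.4, -1.6, -1.2]
gripper_width: 0.0001
```

```bash
python3 - <<'E'
from h import *
ph=where();wst("w11")
rows([pol(ph-1.5*k,.106,.05) for k in range(1,9)])
E
```

```text
phi 171.3 rad 0.1062 yaw -99.5 Ft 1.52 Fr -0.66
(['blue', 'green'], array([ 0.5788, -0.1749]), 'blue deg', np.float64(190.5), 'j deg', np.float64(39.2), 'res mm', np.float64(0.1))
now [ 0.4701 -0.1567  0.0497] F [ 1.01 -1.27 -0.78] t 11.1
{"xyz":[-3.0, -0.0, -0.0],"turn":[0.008, 0.003, 0.013]},{"xyz":[-5.0, -0.0, -0.0],"turn":[0.008, 0.003, 0.039]},{"xyz":[-8.0, -0.0, -0.0],"turn":[0.008, 0.002, 0.065]},{"xyz":[-11.0, -1.0, -0.0],"turn":[0.008, 0.002, 0.091]},{"xyz":[-14.0, -1.0, -0.0],"turn":[0.008, 0.002, 0.117]},{"xyz":[-16.0, -1.0, -0.0],"turn":[0.008, 0.002, 0.143]},{"xyz":[-19.0, -2.0, -0.0],"turn":[0.008, 0.002, 0.17]},{"xyz":[-22.0, -2.0, -0.0],"turn":[0.008, 0.002, 0.196]},
```

Request:
{"fn": "carry_out", "kwargs": {
  "plan": [
    {"xyz":[-3,0,0],"turn":[0,0,0.02]},
    {"xyz":[-6,0,0],"turn":[0,0,0.045]},
    {"xyz":[-9,0,0],"turn":[0,0,0.075]},
    {"xyz":[-12,-1,0],"turn":[0,0,0.105]},
    {"xyz":[-14,-1,0],"turn":[0,0,0.135]},
    {"xyz":[-17,-1,0],"turn":[0,0,0.16]},
    {"xyz":[-20,-2,0],"turn":[0,0,0.19]},
    {"xyz":[-22,-2,0],"turn":[0,0,0.215]}
  ]
}}

```text
time: 11.9
tool_pos: [0.4758, -0.135, 0.0498]
tool_rot: [1.756, -2.6, -0.012]
ft_force: [-0.5, -0.2, -0.7]
gripper_width: -0.0001
```

```bash
python3 - <<'E'
from h import *
ph=where();wst("w12")
rows([pol(ph-1.5*k,.106,.05) for k in range(1,9)])
E
```

```text
phi 159.0 rad 0.1063 yaw -111.9 Ft 0.38 Fr 0.35
(['blue', 'green'], array([ 0.5788, -0.1751]), 'blue deg', np.float64(178.4), 'j deg', np.float64(27.1), 'res mm', np.float64(0.1))
now [ 0.4759 -0.1348  0.0498] F [0.5  0.24 0.03] t 11.95
{"xyz":[-3.0, -0.0, -0.0],"turn":[0.008, 0.001, 0.01]},{"xyz":[-5.0, -0.0, -0.0],"turn":[0.008, 0.001, 0.036]},{"xyz":[-8.0, -1.0, -0.0],"turn":[0.008, 0.001, 0.062]},{"xyz":[-11.0, -1.0, -0.0],"turn":[0.008, 0.001, 0.088]},{"xyz":[-14.0, -1.0, -0.0],"turn":[0.008, 0.001, 0.114]},{"xyz":[-16.0, -1.0, -0.0],"turn":[0.008, 0.001, 0.14]},{"xyz":[-19.0, -2.0, -0.0],"turn":[0.008, 0.001, 0.167]},{"xyz":[-22.0, -2.0, -0.0],"turn":[0.008, 0.001, 0.193]},
```

View pics/w12.png

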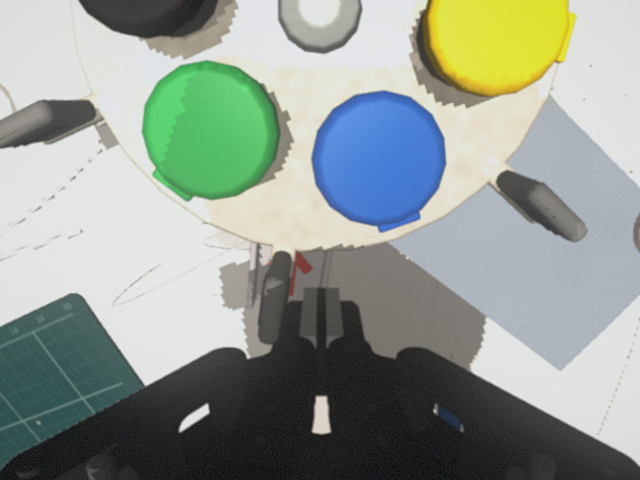

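The chute is now under the finger, near (285,270), and j is about 27°. Two more strokes should do it.

Request:
{"fn": "carry_out", "kwargs": {
  "plan": [
    {"xyz":[-3,0,0],"turn":[0,0,0.015]},
    {"xyz":[-6,0,0],"turn":[0,0,0.04]},
    {"xyz":[-9,-1,0],"turn":[0,0,0.07]},
    {"xyz":[-12,-1,0],"turn":[0,0,0.1]},
    {"xyz":[-14,-1,0],"turn":[0,0,0.13]},
    {"xyz":[-17,-1,0],"turn":[0,0,0.155]},
    {"xyz":[-20,-2,0],"turn":[0,0,0.185]},
    {"xyz":[-22,-2,0],"turn":[0,0,0.21]}
  ]
}}

```text
time: 12.75
tool_pos: [0.4859, -0.1147, 0.0498]
tool_rot: [1.471, -2.771, -0.012]
ft_force: [0.2, -0.9, -0.4]
gripper_width: 0.0
```

```bash
python3 - <<'E'
from h import *
ph=where();wst("w13")
rows([pol(ph-1.2*k,.106,.05) for k in range(1,9)])
E
```

```text
phi 146.8 rad 0.1066 yaw -124.1 Ft 0.63 Fr -0.66
(['blue', 'green'], array([ 0.5788, -0.1751]), 'blue deg', np.float64(166.5), 'j deg', np.float64(15.2), 'res mm', np.float64(0.1))
now [ 0.4861 -0.1145  0.0498] F [-0.39  0.08  0.02] t 12.8
{"xyz":[-2.0, -1.0, -0.0],"turn":[0.008, 0.0, 0.005]},{"xyz":[-4.0, -1.0, -0.0],"turn":[0.008, 0.0, 0.026]},{"xyz":[-6.0, -1.0, -0.0],"turn":[0.008, -0.0, 0.047]},{"xyz":[-9.0, -1.0, -0.0],"turn":[0.008, -0.0, 0.068]},{"xyz":[-11.0, -1.0, -0.0],"turn":[0.008, -0.0, 0.089]},{"xyz":[-13.0, -1.0, -0.0],"turn":[0.008, -0.0, 0.11]},{"xyz":[-15.0, -1.0, -0.0],"turn":[0.008, -0.0, 0.131]},{"xyz":[-18.0, -2.0, -0.0],"turn":[0.008, -0.0, 0.152]},
```

Request:
{"fn": "carry_out", "kwargs": {
  "plan": [
    {"xyz":[-3,-1,0],"turn":[0,0,0.015]},
    {"xyz":[-5,-1,0],"turn":[0,0,0.035]},
    {"xyz":[-8,-1,0],"turn":[0,0,0.055]},
    {"xyz":[-11,-1,0],"turn":[0,0,0.08]},
    {"xyz":[-14,-1,0],"turn":[0,0,0.105]},
    {"xyz":[-17,-1,0],"turn":[0,0,0.13]},
    {"xyz":[-20,-2,0],"turn":[0,0,0.155]},
    {"xyz":[-22,-2,0],"turn":[0,0,0.18]}
  ]
}}

```text
time: 13.6
tool_pos: [0.5006, -0.0973, 0.0499]
tool_rot: [1.212, -2.894, -0.011]
ft_force: [0.5, -0.5, 0.1]
gripper_width: 0.0001
```

```bash
python3 - <<'E'
from h import *
ph=where();wst("w14")
E
```

```text
phi 134.5 rad 0.1063 yaw -134.5 Ft 0.05 Fr -0.7
(['blue', 'green'], array([ 0.5787, -0.175 ]), 'blue deg', np.float64(154.1), 'j deg', np.float64(2.8), 'res mm', np.float64(0.1))
```

View pics/w14.png

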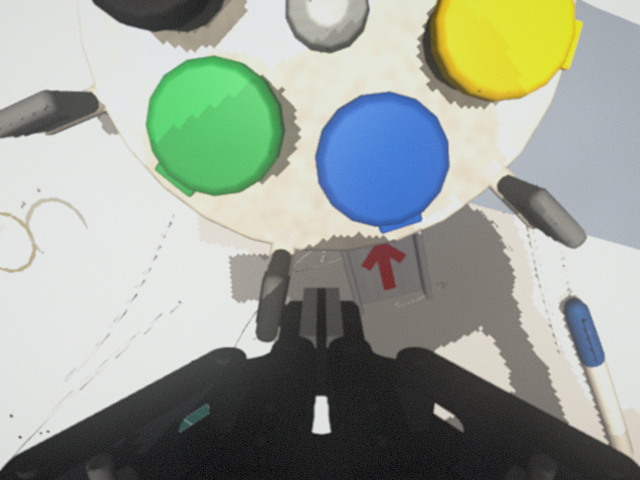

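```bash
python3 - <<'E'
from h import *
d=get_image("wrist"); ax=np.array([.5787,-.175])
h=cv2.cvtColor(d["image"],cv2.COLOR_RGB2HSV)
b,a=blob(d,(0,100,60),(10,255,255),(340,230,430,310));print(b,a)
for z in(.016,.025,.033):
    v=onz(d,*b[0],z)[:2]-ax;print(z,np.degrees(np.arctan2(v[1],v[0])),np.hypot(*v))
    e=[onz(d,*q,z)[:2] for q in((416,235),(431,298),(346,250),(360,300))]
    for i in(0,2):
        w=e[i+1]-e[i];print("  edge",np.degrees(np.arctan2(w[1],w[0])))
print(fitang(d,(0,0,640,330)))
rows([pol(134.5-.5*k,.106,.05,-134.5-.5*k) for k in range(1,7)])
E
```

```text
((386.0, 271.0), 18.027854919433594) 255.0
0.016 150.34937110241987 0.11164762066270546
  edge 152.3363962503888
  edge 151.21998332971066
0.025 150.06748918705665 0.10746018311784075
  edge 152.33639625038873
  edge 151.21998332971063
0.033 149.79782936885587 0.1037403664032229
  edge 152.33639625038876
  edge 151.21998332971063
(['blue', 'green'], array([ 0.5787, -0.1751]), 'blue deg', np.float64(153.5), 'j deg', np.float64(2.2), 'res mm', np.float64(0.1))
now [ 0.5004 -0.0972  0.0499] F [-0.25  0.23 -0.5 ] t 13.7
{"xyz":[-1.0, -0.0, -0.0],"turn":[0.008, -0.001, 0.01]},{"xyz":[-2.0, -0.0, -0.0],"turn":[0.008, -0.001, 0.018]},{"xyz":[-3.0, -1.0, -0.0],"turn":[0.008, -0.001, 0.027]},{"xyz":[-4.0, -1.0, -0.0],"turn":[0.008, -0.001, 0.036]},{"xyz":[-5.0, -1.0, -0.0],"turn":[0.008, -0.001, 0.044]},{"xyz":[-6.0, -1.0, -0.0],"turn":[0.008, -0.001, 0.053]},
```

Chute bearing is about 151° in both views and blue is at 153.5°, so roughly 2.5° (4 mm) remains.

Request:
{"fn": "carry_out", "kwargs": {
  "plan": [
    {"xyz":[-1,0,0],"turn":[0,0,0.01]},
    {"xyz":[-2,0,0],"turn":[0,0,0.02]},
    {"xyz":[-3,0,0],"turn":[0,0,0.03]},
    {"xyz":[-4,0,0],"turn":[0,0,0.035]},
    {"xyz":[-4,0,0],"turn":[0,0,0.035]},
    {"xyz":[-4,0,0],"turn":[0,0,0.035]}
  ]
}}

```text
time: 14.3
tool_pos: [0.5032, -0.0944, 0.0498]
tool_rot: [1.164, -2.914, -0.011]
ft_force: [0.4, -0.6, 0.1]
gripper_width: -0.0
```

```bash
python3 - <<'E'
from h import *
ph=where();wst("w15")
E
```

```text
phi 132.4 rad 0.1066 yaw -136.5 Ft 0.15 Fr -0.75
(['blue', 'green'], array([ 0.5786, -0.1751]), 'blue deg', np.float64(150.1), 'j deg', np.float64(358.8), 'res mm', np.float64(0.0))
```

The blue-to-finger offset dropped from 19.6° to 17.7°, so the stop has pulled the disc off the finger. I'll back off, lift, and clear the top view.

Request:
{"fn": "carry_out", "kwargs": {
  "plan": [
    {"xyz":[5,0,0],"turn":[0,0,-0.03]},
    {"xyz":[14,0,0],"turn":[0,0,-0.1]},
    {"xyz":[18,0,0],"turn":[0,0,-0.1]},
    {"xyz":[18,0,0],"turn":[0,0,-0.1]},
    {"xyz":[18,0,-30],"turn":[0,0,-0.1]},
    {"xyz":[18,0,-70],"turn":[0,0,-0.1]},
    {"xyz":[18,0,-110],"turn":[0,0,-0.1]},
    {"xyz":[18,0,-150],"turn":[0,0,-0.1]}
  ]
}}

```text
time: 15.15
tool_pos: [0.4911, -0.1073, 0.2013]
tool_rot: [1.306, -2.853, -0.012]
ft_force: [-0.2, -0.6, 0.5]
gripper_width: 0.0003
```

```bash
python3 - <<'E'
from h import *
ph=where();wst("w16")
s=r.sense();p=s["tool_pos"];yaw=where and np.degrees(np.arctan2(*R.from_rotvec(s["tool_rot"]).as_matrix()[[1,0],0]))
A=p[:2];D=np.array([.45,.24])
rows([tgt(*(A+(D-A)*k/8),.21,yaw) for k in range(1,9)])
E
```

```text
phi 141.9 rad 0.1067 yaw -130.8 Ft 0.55 Fr -0.21
(['blue', 'yellow', 'green'], array([ 0.5782, -0.1746]), 'blue deg', np.float64(150.1), 'j deg', np.float64(358.8), 'res mm', np.float64(0.4))
now [ 0.496  -0.1087  0.2089] F [ 2.08 -1.08  4.06] t 15.2
{"xyz":[-29.0, 33.0, -1.0],"turn":[-0.004, 0.005, -0.0]},{"xyz":[-58.0, 66.0, -1.0],"turn":[-0.004, 0.005, -0.0]},{"xyz":[-88.0, 98.0, -1.0],"turn":[-0.004, 0.005, -0.0]},{"xyz":[-117.0, 131.0, -1.0],"turn":[-0.004, 0.005, -0.0]},{"xyz":[-146.0, 164.0, -1.0],"turn":[-0.004, 0.005, -0.0]},{"xyz":[-175.0, 197.0, -1.0],"turn":[-0.004, 0.005, -0.0]},{"xyz":[-205.0, 230.0, -1.0],"turn":[-0.004, 0.005, -0.0]},{"xyz":[-234.0, 263.0, -1.0],"turn":[-0.004, 0.005, -0.0]},
```

Request:
{"fn": "carry_out", "kwargs": {
  "plan": [
    {"xyz":[-29,33,0],"turn":[0,0,0]},
    {"xyz":[-58,66,0],"turn":[0,0,0]},
    {"xyz":[-88,98,0],"turn":[0,0,0]},
    {"xyz":[-117,131,0],"turn":[0,0,0]},
    {"xyz":[-146,164,0],"turn":[0,0,0]},
    {"xyz":[-175,197,0],"turn":[0,0,0]},
    {"xyz":[-205,230,0],"turn":[0,0,0]},
    {"xyz":[-234,263,0],"turn":[0,0,0]}
  ]
}}

```text
time: 16.0
tool_pos: [0.4494, 0.2423, 0.2091]
tool_rot: [-1.304, 2.851, -0.002]
ft_force: [0.5, -0.6, 0.5]
gripper_width: -0.0
```

```bash
python3 - <<'E'
from h import *
d=get_image("top");cv2.imwrite("pics/top2.png",d["image"][:,:,::-1])
print(fitang(d,(278,180,396,290)))
print(blob(d,(0,120,90),(8,255,255),(285,283,330,320)))
d2=cv2.imread("pics/top0.png")[:,:,::-1]
for n,roi,lo,hi in(("jar",(400,315,445,360),(0,0,0),(180,255,60)),("vial",(440,222,478,262),(90,60,0),(130,255,140)),("mix",(235,143,275,182),(0,80,0),(15,255,160))):
    print(n,blob(d,lo,hi,roi)[0],blob(dict(image=np.ascontiguousarray(d2)),lo,hi,roi)[0])
E
```

```text
(['blue', 'yellow', 'red', 'green'], array([ 0.575 , -0.1731]), 'blue deg', np.float64(150.4), 'j deg', np.float64(359.1), 'res mm', np.float64(0.8))
(((303.5, 299.5), 7.382511615753174), 51.0)
jar ((422.34375, 336.65936279296875), 12.870967864990234) ((422.34375, 336.65936279296875), 12.870967864990234)
vial ((458.5101623535156, 240.92132568359375), 11.855507850646973) ((458.5876159667969, 240.86598205566406), 11.766844749450684)
mix ((252.80435180664062, 161.06521606445312), 10.976311683654785) ((252.77499389648438, 161.0), 10.979660987854004)
```

View pics/top2.png

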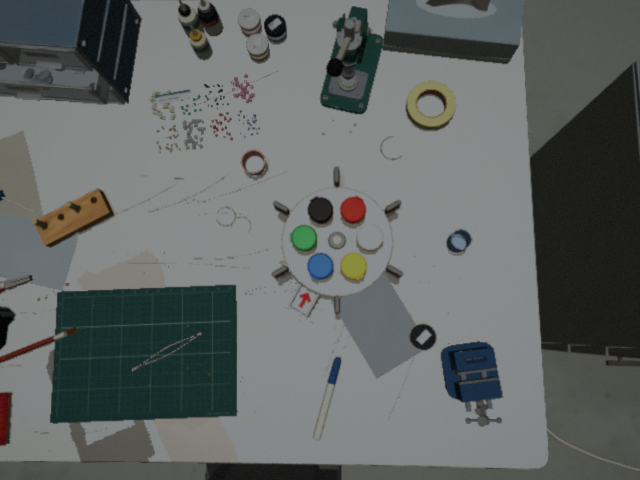

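Blue cap (320,266) now lies in line with the chute arrow (304,299). The arrow, jar, vial and mixing cup are at the same pixels as before, and the arm is clear, so I'm handing in.

```bash
python3 -c "
from cell import ticket
print(ticket.job_done())"
```

```text
the job is handed in; nothing more can be done
None
```

The blue cup now stands at the outlet chute with the disc at rest in its click stop, and I handed the job in at about 16 s. I lowered the shut fingers between two tabs and pushed one tab about 131° clockwise along its arc. The stop then pulled the disc off the fingers, and I backed off, lifted and moved the arm clear.

**Final checks:**
- **Disc angle:** the top view puts the blue cup at 150.4° and the wrist view, taken just before, at 150.1°. The chute is at about 151.3°, read to about ±1°. That leaves the disc about 0.02 rad from the stop, against 0.10 allowed.
- **Dispenser and loose objects:** the axis is within 0.1 mm of where it started. The chute arrow, jar, vial and mixing cup are within 0.1 pixel.
- **Force:** about 2 N along the push at the readings between strokes.

**What disagreed:** the wrist camera placed the axis about 3.5 mm away from the top view, but the two agreed on angle to within 0.5°. The disc also started about 11° off its click stop.

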